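# Spread the grinding cylinders and hold the reflector flap at the pointer

## Task

Get the photo stand ready for a picture: spread the four heaped white grinding cylinders over the tray in a single layer, with at least 15 mm of bare tray between any two, leaving the flap down and the things round the stand alone. Then lift the white reflector flap until it stands at the angle that the steel pointer marks on the protractor, without moving the pointer, and finish while still holding the flap there, since it falls if let go.

Things in the scene. Friction and masses are not known exactly. Their poses are not given: they have to be found in the camera images.
- stand: photo stand, fixed: grey base plate 190 x 305 x 8 mm. Origin on the worktop under the middle of the hinge; x along the hinge (roughly away from the robot), y toward the flap's handle (left), z up. Tray on the -y side, flap on +y. An upright 3 mm protractor band, 88 to 106 mm from the hinge axis, ticks every 10 degrees, stands at x = -83 mm, 0 to 68 degrees, up to 0.145 m high
- tray_floor (a point): centre of the aluminium tray's floor, 12 mm above the worktop, axes as the stand's; the floor inside measures 152 mm (x) by 142 mm (y); the lip round it is only 5 mm high and 4 mm thick
- flap_hinge (a point): middle of the flap's hinge axis, 45 mm above the worktop; axes as the stand's, the hinge runs along x
- flap (a joint): angle of the flap, rad: 0 = lying level on its rests (as at the start), grows as the free edge rises; stops at 1.45. Its hinge is loose: let go, the flap falls back to 0. The flap is a white sheet panel 128 mm wide (along the hinge), reaching 110 mm from the hinge axis, about 0.2 to 0.4 kg
- flap_grip (a point): centre of the flap's handle: a grey plastic barrel, 20 mm in diameter and 26 mm long, lying parallel to the hinge, 155 mm from the hinge axis on a 10 mm wide, 6 mm thick bar past the free edge; its two flat ends can be pinched from above. Turns with the flap: x along the hinge, y from the hinge axis out through the handle
- pointer (a joint): angle of the dark steel pointer on the protractor, rad, measured like the flap's angle (0 = level, pi/2 = upright), set stiffly between 0.5 and 1.05: the angle wanted
- pointer_tip (a point): tip of the pointer, 120 mm from the hinge axis at the robot's end of the hinge (stand x = -90 mm); y from the hinge axis out along the pointer
- cyl_0: one of four alike white ceramic grinding cylinders, 28 mm in diameter and 28 mm high, 60 g, origin at the centre of its lower end, z along its axis; a foot of the heap, standing
- cyl_1: one of four alike white ceramic grinding cylinders, 28 mm in diameter and 28 mm high, 60 g, origin at the centre of its lower end, z along its axis; a foot of the heap, standing
- cyl_2: one of four alike white ceramic grinding cylinders, 28 mm in diameter and 28 mm high, 60 g, origin at the centre of its lower end, z along its axis; a foot of the heap, standing
- cyl_3: one of four alike white ceramic grinding cylinders, 28 mm in diameter and 28 mm high, 60 g, origin at the centre of its lower end, z along its axis; at the start it stands on top of the other three, which stand in a triangle about 32 mm from axis to axis
- cyl_0_mid (a point): centre of cyl_0, 14 mm above its origin
- cyl_1_mid (a point): centre of cyl_1, 14 mm above its origin
- cyl_2_mid (a point): centre of cyl_2, 14 mm above its origin
- cyl_3_mid (a point): centre of cyl_3, 14 mm above its origin
- beaker: small glass beaker, 53 x 59 x 61 mm, bystander behind the tray; origin at the centre of its underside
- vial: glass vial with black cap, 25 x 58 mm, bystander behind the flap; origin at the centre of its underside
- timer: small white bench timer lying flat, 57 x 63 x 17 mm, bystander in front of the stand; origin at the centre of its underside

How it is judged:
By the outcome, as a careful person would: the job done as asked, in the order asked, and still so for the second after the job is handed in, while the arm keeps its last pose, push and grip.
It also fails if it takes over 64 s, if anything falls off the work surface, if the arm or the gripper's body presses on something with over 40 N, if the wrist force passes 120 N, or if a joint passes its speed limit or range.

## Robot

A 6-joint arm with a two-finger parallel gripper is mounted at the origin on a cart in front of the work surface, level with it; the furniture and walls round the work are solid. World frame = base frame: x ahead of the robot, y to its left, z up, the work surface at z = 0. Lengths are in m, angles in rad, forces in N, time in s.
With the tool pointing down it reaches from about 0.25 to 0.725 m from the base axis. Payload 9.7 kg.
Tool frame: the origin (TCP) lies at the very end of the fingers, on their centre line; the grasp point (between the pads) lies 19 mm behind it; z points along the fingers, y is the direction in which the jaws open and shut (so a half turn about z gives the same grasp; the last joint's range is limited). The gripper opens to 85 mm and grips with 20 to 120 N. Pads are 22 mm wide; open, the fingers measure 114 mm over their backs; the gripper's body (76 mm by 85 mm) begins 54 mm behind the grasp point. The pads swing forward as they close: fully open they stand 13 mm farther back than shut.
Start: joints at [1.127, 0.087, 0.176, 1.66, 0, 1.571], TCP at [0.236, 0.497, 0.231] pointing down, gripper open.
Joint ranges: [-3.13, 3.13], [-0.85, 1.81], [-1.15, 1.24], [-2.2, 2.28], [-1.44, 1.52], [-3.14, 3.14]. Speed limits (rad/s): [2.22, 2.22, 2.57, 3.14, 3.14, 3.14].

## Interface

Orientations are given as a unit quaternion [w, x, y, z].
In Python, from plant import arm gives the robot as it stands.
- The arm moves only by the tool carry_out, never from a script. Its argument "targets" is a list of rows, each a list of 6 numbers: the shift along the tool's x, y, z in mm, then the turn, a rotation vector about the tool's x, y, z in degrees. A call has 1 to 20 rows; each row is the pose to reach, as a shift and turn from the pose commanded when the call began, along the tool's axes at that moment; what a row does not reach only later rows make up. A row lasts 1/10 s, in which the tool goes at most 50 mm and 8.59 degrees, less where a joint would pass 70% of its speed; a pose out of reach is approached as far as the arm can. A call with a gripper value outside its range is refused whole. "gripper" is the opening, from -1 (shut) to 1 (fully open), set as the call begins (left out, the last holds). The fingers move at their own pace and stop on an object; "force" is the grip in N (left out, the last holds). Time passes only in rows, so rows that repeat a pose let the fingers close. It gives the time, the measured TCP pose, the force and the opening at its end, in the units of the state.
- arm.get_obs(): the state, without advancing time (a new reading comes with each control period).
- arm.capture(name): name is "scene" or "top"; returns a dict with "img" (384x512x3 uint8, blue, green, red), "fx", "fy", "cx", "cy" (pixels), "xyz" and "orientation" of the camera in the world. Camera axes: x right, y down, z forward; pixel columns grow to the right and rows downward; lengths in m; the calibration is good to about 2 mm. A picture is of the moment at which its call begins. There is no depth.
- arm.hand_in(): hands the job in, once; it reports no verdict.
The state is a dict: "t": time; "joint_positions": joint angles; "dq": joint speeds; "effort": joint torques, N m; "tcp_pos": TCP position; "eef_rot": TCP orientation; "contact_force": force on the tool from outside, world axes, zero at the start; "ft_torque": the same for the moment, N m; "gripper_width": finger opening in m.
Only numpy, scipy, OpenCV 4.12 (cv2) and the standard library are available. Lean on these libraries where they do the work, as an engineer would, in place of code of your own. Each camera call takes 0.05 s, during which the arm holds its last target.

## Working session

There is one attempt and no reset: what is moved stays moved. The work goes in short steps, Python scripts to look and compute and a tool call to move; the robot and the scene stay as the last step left them, time stands still between calls to the robot, and variables do not carry over. Pictures are saved under pics/ and viewed, and the job is handed in when it is done.

Besides the shell and the picture viewer there is one more tool, called after "Call:" as name(argument=value, ...) on one line, values as JSON. carry_out: Moves the arm, as the interface text tells. Its arguments: {"type":"object","properties":{"targets":{"type":"array"},"gripper":{"type":"number"},"force":{"type":"number"}},"required":["targets"]}

```bash
ls; mkdir -p pics
python3 - <<'E'
from plant import arm
import cv2
o=arm.get_obs()
print(o)
for n in("scene","top"):
    c=arm.capture(n); cv2.imwrite(f"pics/{n}0.png",c["img"])
    print(n,{k:v for k,v in c.items() if k!="img"})
E
```

```text
pics
{'t': 0.0, 'joint_positions': array([ 1.12696918e+00,  8.74664170e-02,  1.75124799e-01,  1.65977833e+00,
       -1.37514906e-05,  1.57076442e+00]), 'dq': array([-0.00107952,  0.00064948,  0.00074232, -0.00032728,  0.00138544,
        0.00039874]), 'effort': array([-4.86899255e-03, -5.20392001e+01,  4.64801323e+01,  1.65352109e-02,
       -1.78786404e-04, -7.67221422e-06]), 'tcp_pos': array([0.2360773 , 0.49651031, 0.23057478]), 'eef_rot': array([-1.38965121e-04,  2.20081060e-01,  9.75481363e-01, -6.47091154e-04]), 'contact_force': array([-0.26415804, -0.8456213 ,  0.87649243]), 'ft_torque': array([-0.02487322,  0.04993629, -0.00084919]), 'gripper_width': 0.08536787792766377}
scene {'fx': 497.36717010444136, 'fy': 497.36717010444136, 'cx': 256.604437526742, 'cy': 183.0625183858414, 'xyz': array([-0.14888246, -0.40571654,  0.62721023]), 'orientation': array([-0.40189216,  0.76318347, -0.45427177,  0.22286956])}
top {'fx': 361.2443935414173, 'fy': 361.2443935414173, 'cx': 262.89695081200057, 'cy': 186.73587137965015, 'xyz': array([0.37011693, 0.0139539 , 0.91575924]), 'orientation': array([ 0.07034558, -0.6964903 ,  0.71137856, -0.06239634])}
```

View pics/scene0.png

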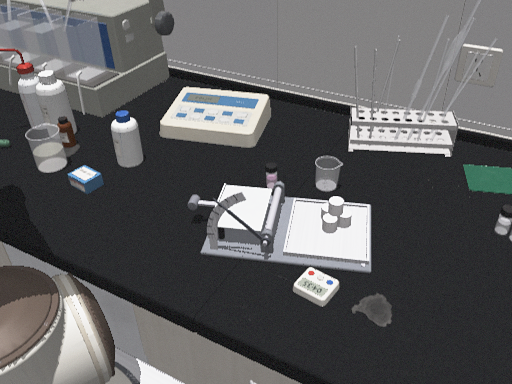

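View pics/top0.png

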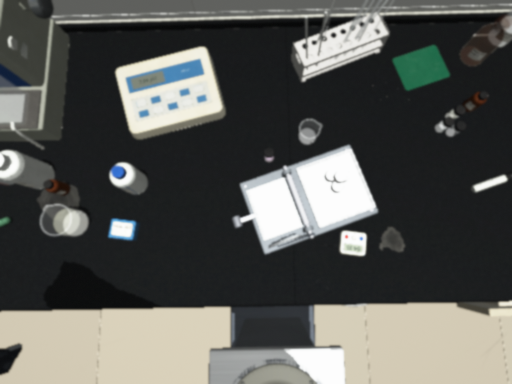

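Run:
```python
import cv2
a=cv2.imread("pics/scene0.png")[150:310,180:390]
cv2.imwrite("pics/s0z.png",cv2.resize(a,None,fx=3.75,fy=3.75,interpolation=cv2.INTER_CUBIC))
a=cv2.imread("pics/top0.png")[110:260,225:405]
cv2.imwrite("pics/t0z.png",cv2.resize(a,None,fx=4,fy=4,interpolation=cv2.INTER_CUBIC))
```

```text
(no output)
```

View pics/s0z.png

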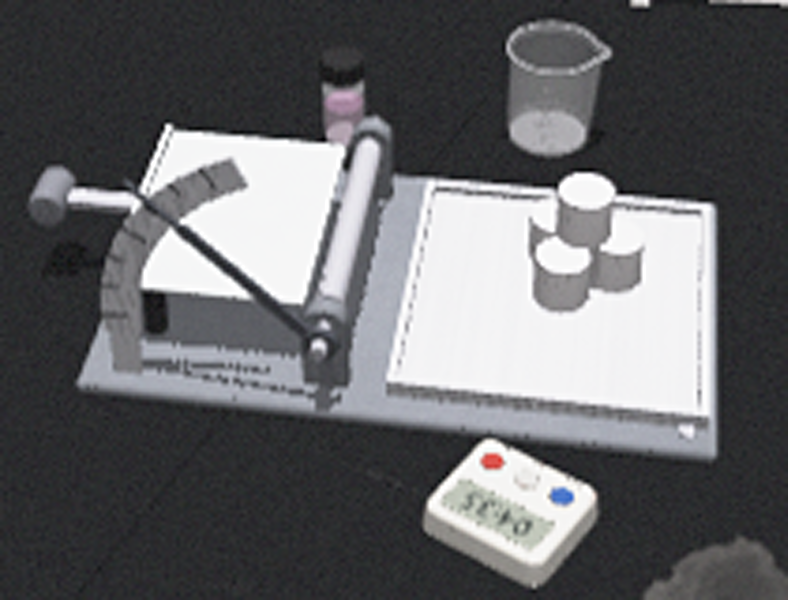

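View pics/t0z.png

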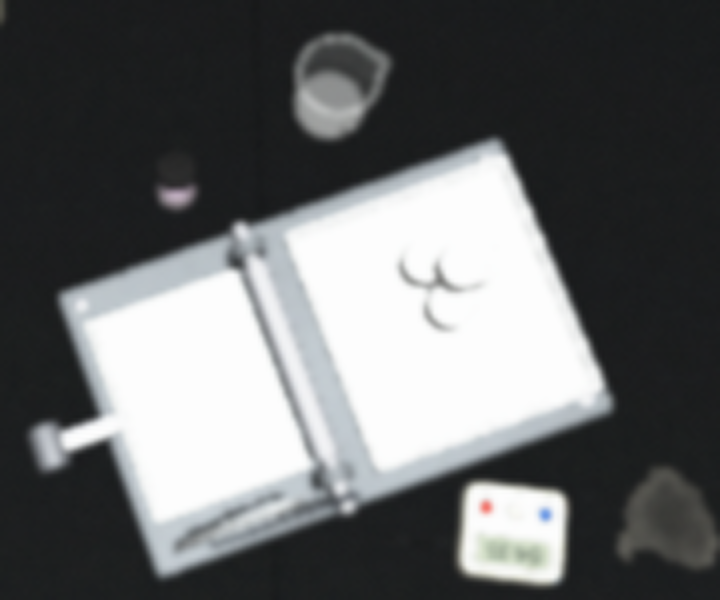

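```bash
cat > h.py <<'E'
import numpy as np, cv2
from scipy.spatial.transform import Rotation as R
def rot(q): return R.from_quat(q,scalar_first=True)
CAM={"scene":(497.367,256.604,183.0625,np.array([-0.14888246,-0.40571654,0.62721023]),rot([-0.40189216,0.76318347,-0.45427177,0.22286956])),
"top":(361.2444,262.897,186.7359,np.array([0.37011693,0.0139539,0.91575924]),rot([0.07034558,-0.6964903,0.71137856,-0.06239634]))}
def ray(n,uv):
    f,cx,cy,p,r=CAM[n]; d=r.apply([(uv[0]-cx)/f,(uv[1]-cy)/f,1]); return p,d/np.linalg.norm(d)
def onz(n,uv,z):
    p,d=ray(n,uv); return p+d*(z-p[2])/d[2]
def onplane(n,uv,q,nn):
    p,d=ray(n,uv); return p+d*np.dot(q-p,nn)/np.dot(d,nn)
def proj(n,X):
    f,cx,cy,p,r=CAM[n]; c=r.inv().apply(np.atleast_2d(X)-p); return np.c_[f*c[:,0]/c[:,2]+cx,f*c[:,1]/c[:,2]+cy]
def tri(a,b):
    p,d=ray("scene",a); q,e=ray("top",b)
    s=np.linalg.lstsq(np.c_[d,-e],q-p,rcond=None)[0]; A=p+s[0]*d;B=q+s[1]*e
    return (A+B)/2,np.linalg.norm(A-B)
E
python3 - <<'E'
from h import *
T=lambda u,v:(u/4+225-.375,v/4+110-.375); S=lambda u,v:(u/3.75+180-.37,v/3.75+150-.37)
c=np.array([onz("top",T(*p),.008) for p in((62,295),(497,140),(612,408),(162,577))])
print(c, [np.linalg.norm(c[i]-c[i-1]) for i in range(4)], c.mean(0))
for i,j in((0,1),(3,2),(3,0),(2,1)): d=c[i]-c[j]; print(np.degrees(np.arctan2(d[1],d[0])))
print("hinge",[onz("top",T(*p),.045) for p in((240,228),(347,508))])
print("scene corners",[onz("scene",S(*p),.008) for p in((78,385),(716,455),(716,203))])
print("tray scene",[onz("scene",S(*p),.017) for p in((387,393),(707,415),(716,203),(428,180))])
print("handle tri",tri(S(50,195),T(49,446)))
print("cyl tops", onz("scene",S(586,191),.068),[onz("scene",S(*p),.040) for p in((563,252),(622,240))])
E
```

```text
[[ 0.55300695  0.08069137  0.008     ]
 [ 0.64965284 -0.20391358  0.008     ]
 [ 0.4727686  -0.26469473  0.008     ]
 [ 0.37399014  0.0203273   0.008     ]] [np.float64(0.1889201959849932), np.float64(0.3005668137452009), np.float64(0.18703577934837562), np.float64(0.3016533485563299)] [ 0.51235463 -0.09189741  0.008     ]
108.7564135658797
109.11449118729064
-161.36600814607917
-161.03620097758548
hinge [array([ 0.5853937 , -0.03272208,  0.045     ]), array([ 0.41210034, -0.09115646,  0.045     ])]
scene corners [array([0.37159926, 0.01949397, 0.008     ]), array([ 0.46921244, -0.26585438,  0.008     ]), array([ 0.64929008, -0.20506493,  0.008     ])]
tray scene [array([ 0.42734579, -0.11900847,  0.017     ]), array([ 0.48280146, -0.25597664,  0.017     ]), array([ 0.63768892, -0.20798133,  0.017     ]), array([ 0.58604649, -0.06387283,  0.017     ])]
handle tri (array([0.45229845, 0.0873126 , 0.04471018]), np.float64(0.0018496478607794996))
cyl tops [ 0.55207372 -0.16515157  0.068     ] [array([ 0.53561598, -0.16161877,  0.04      ]), array([ 0.55785365, -0.18395315,  0.04      ])]
```

```bash
cat >> h.py <<'E'
yaw=np.radians(18.85); X=np.array([np.cos(yaw),np.sin(yaw),0]); Y=np.array([-np.sin(yaw),np.cos(yaw),0]); Z=np.array([0,0,1.])
H=np.array([.5009,-.0608,.045])
def st(p): d=np.asarray(p)-H; return np.array([d@X,d@Y,d[2]+.045])
def tw(tx,ty,z=0): return H*[1,1,0]+X*tx+Y*(ty-.106)+Z*z   # tray coords
E
python3 - <<'E'
from h import *
a=cv2.imread("pics/scene0.png")
cv2.imwrite("pics/p0.png",cv2.resize(a[180:255,190:290],None,fx=8,fy=8,interpolation=cv2.INTER_CUBIC))
cv2.imwrite("pics/c0.png",cv2.resize(a[190:240,310:365],None,fx=12,fy=12,interpolation=cv2.INTER_CUBIC))
for x,z in((-90,45),): print(proj("scene",H-X*.09))
for d in range(0,61,10): t=np.radians(d); print(d,proj("scene",H-X*.083+.106*(Y*np.cos(t)+Z*np.sin(t))),proj("scene",H-X*.09+.12*(Y*np.cos(t)+Z*np.sin(t))))
E
```

```text
[[264.91582553 241.31606992]]
0 [[206.95952759 232.59384487]] [[198.31378351 234.37404279]]
10 [[206.98060449 224.76027367]] [[198.21542927 225.48232908]]
20 [[208.79288434 217.15220915]] [[200.15398026 216.81729563]]
30 [[212.40936326 210.01344527]] [[204.15902302 208.65732636]]
40 [[217.783448   203.59103383]] [[210.19209184 201.28840768]]
50 [[224.80196373 198.12503109]] [[218.1367061  194.99219682]]
60 [[233.28118293 193.83619434]] [[227.79184133 190.03114991]]
```

View pics/p0.png

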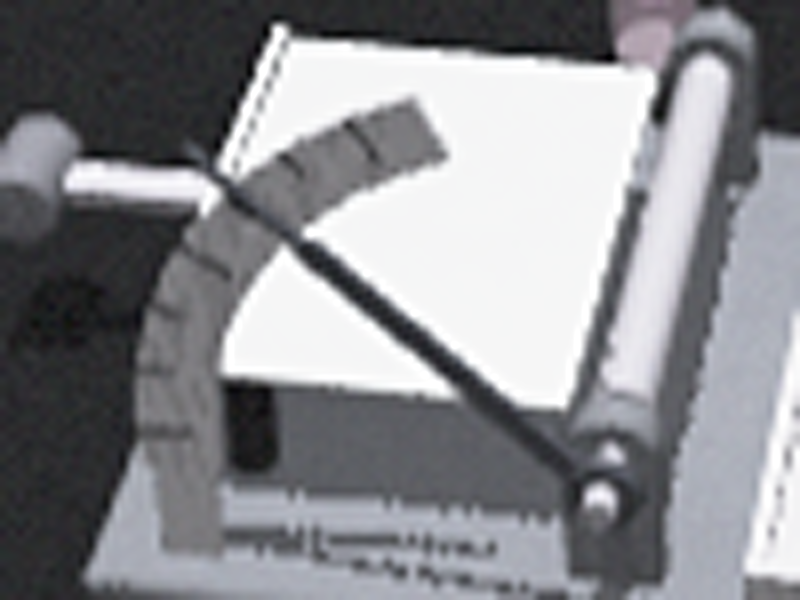

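View pics/c0.png

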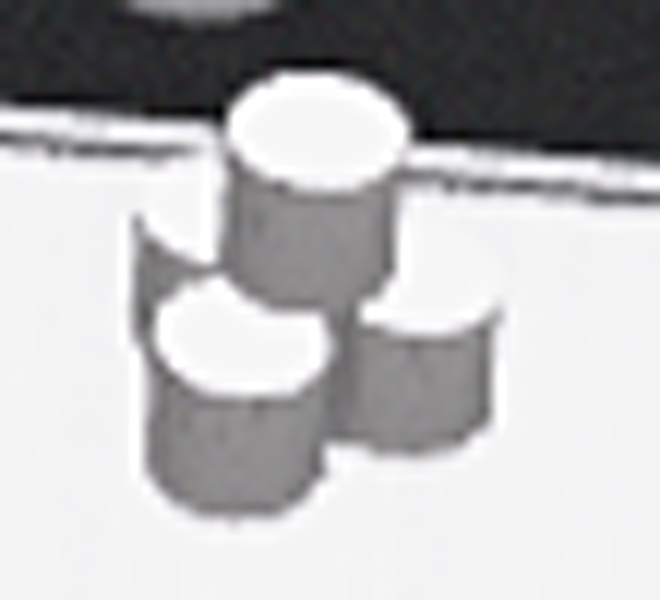

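Run:
```python
from h import *
P=lambda u,v,dv=0:(u/8+190-.44,v/8+180-.44-dv); C=lambda u,v:(u/12+310-.46,v/12+190-.46)
for dv in(0,.9):
  for off in(.09,):
    a=onplane("scene",P(190,149,dv),H-X*off,X); b=onplane("scene",P(600,497,dv),H-X*off,X); c=onplane("scene",P(300,243,dv),H-X*off,X)
    for q in(b,c):
      d=a-q; print("ptr",dv,np.degrees(np.arctan2(d[2],d@Y)),np.linalg.norm(d),"pivot",st(b)); 
for n,p,z in(("top",(318,130),.068),("A",(243,337),.04),("B",(411,277),.04),("C",(222,210),.04)):
  w=onz("scene",C(*p),z); print(n,w,st(w)+[0,.106,0])
print("beaker",st(onz("scene",(548/3.75+180,140/3.75+150),0)),"vial",st(onz("scene",(342/3.75+180,140/3.75+150),0)))
# handle in scene zoom: barrel ends
```

```text
ptr 0 44.97884462543616 0.12062790212226066 pivot [-0.09        0.00064224  0.04405433]
ptr 0 45.21306218413801 0.03149470191718107 pivot [-0.09        0.00064224  0.04405433]
ptr 0.9 44.949477339981215 0.12040565267810963 pivot [-0.09        0.00060885  0.04614893]
ptr 0.9 45.18358562172314 0.03143784530990153 pivot [-0.09        0.00060885  0.04614893]
top [ 0.55273261 -0.16516946  0.068     ] [ 0.01533181 -0.00951857  0.068     ]
A [ 0.53348734 -0.16254821  0.04      ] [-0.0020344  -0.00081991  0.04      ]
B [ 0.55921078 -0.18005562  0.04      ] [ 0.01665294 -0.02569939  0.04      ]
C [ 0.56140562 -0.14748459  0.04      ] [0.02925349 0.00441564 0.04      ]
beaker [ 0.14865923 -0.09212628  0.        ] vial [0.13149433 0.02436533 0.        ]
```

```bash
cat >> h.py <<'E'
def plan(o,pos,jaw,tilt=0):
    """pos TCP world, jaw yaw deg world; tilt deg about jaw axis Y-ish"""
    a=np.radians(jaw); y=np.array([np.cos(a),np.sin(a),0]); z=-Z; M=np.c_[np.cross(y,z),y,z]
    Rd=R.from_rotvec(np.radians(tilt)*y)*R.from_matrix(M); R0=rot(o["eef_rot"])
    s=R0.inv().apply(np.asarray(pos)-o["tcp_pos"])*1000; r=(R0.inv()*Rd).as_rotvec(degrees=True)
    print("shift",np.round(s,1),"turn",np.round(r,1)); return s,r
def jaw(o): y=rot(o["eef_rot"]).apply([0,1,0]); return np.degrees(np.arctan2(y[1],y[0]))
TOP=(.0150,-.0088);A=(-.002,-.0008);B=(.0167,-.0257);C=(.0293,.0044)
E
python3 - <<'E'
from h import *
from plant import arm
o=arm.get_obs(); print(jaw(o))
plan(o,tw(*TOP,.12),87.4); plan(o,tw(*TOP,.043),87.4)
E
```

```text
64.57172582403317
shift [-569.4 -461.2  111.2] turn [ -0.1  -0.  -22.8]
shift [-569.4 -461.1  188.2] turn [ -0.1  -0.  -22.8]
```

Call:
carry_out(targets=[[-38, -31, 0, 0, 0, -4], [-76, -62, 0, 0, 0, -8], [-114, -92, 0, 0, 0, -12], [-152, -123, 5, 0, 0, -16], [-190, -154, 10, 0, 0, -20], [-228, -185, 15, 0, 0, -22.8], [-266, -215, 20, 0, 0, -22.8], [-304, -246, 25, 0, 0, -22.8], [-342, -277, 30, 0, 0, -22.8], [-380, -308, 40, 0, 0, -22.8], [-418, -338, 50, 0, 0, -22.8], [-456, -369, 60, 0, 0, -22.8], [-494, -400, 70, 0, 0, -22.8], [-532, -431, 80, 0, 0, -22.8], [-569.4, -461.2, 95, 0, 0, -22.8], [-569.4, -461.2, 105, 0, 0, -22.8], [-569.4, -461.2, 105, 0, 0, -22.8], [-569.4, -461.2, 105, 0, 0, -22.8]], gripper=0.3)

```text
t: 1.9
tcp_pos: [0.5519, -0.1635, 0.1263]
eef_rot: [-0.0, 0.023, 1.0, 0.0]
contact_force: [0.0, -0.7, 0.1]
gripper_width: 0.0555
```

Run:
```python
from h import *
from plant import arm
o=arm.get_obs(); print(o["joint_positions"],o["tcp_pos"],jaw(o),o["gripper_width"],o["contact_force"])
plan(o,tw(*TOP,.043),87.4)
c=arm.capture("scene")["img"]; cv2.imwrite("pics/s1.png",cv2.resize(c[100:310,180:400],None,fx=2.8,fy=2.8,interpolation=cv2.INTER_CUBIC))
```

```text
[-2.88148575e-01  1.34519168e-01  2.53193755e-02  1.46245619e+00
  2.21524088e-04 -2.42729846e-01] [ 0.55190252 -0.16351673  0.1263496 ] 87.39768364038856 0.05548517987901763 [ 0.0191663  -0.68795684  0.12899215]
shift [-0.4 -1.1 83.3] turn [ 0. -0. -0.]
```

View pics/s1.png

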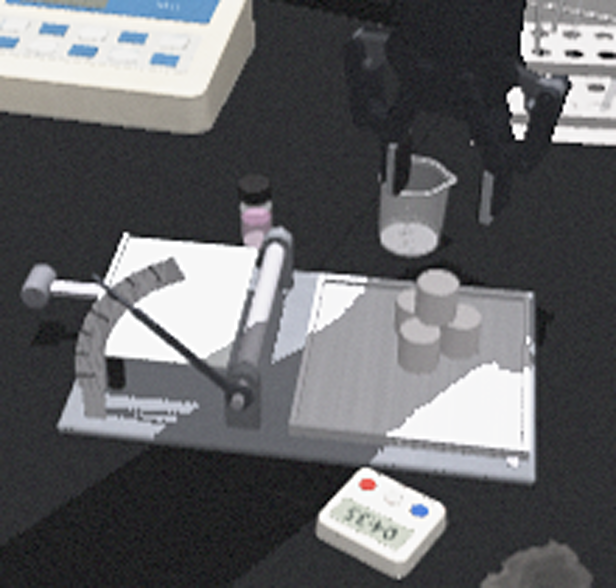

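Call:
carry_out(targets=[[0, -1, 30, 0, 0, 0], [0, -1, 55, 0, 0, 0], [0, -1, 75, 0, 0, 0], [0, -1, 83, 0, 0, 0], [0, -1, 83, 0, 0, 0], [0, -1, 83, 0, 0, 0]])

```text
t: 2.55
tcp_pos: [0.553, -0.165, 0.0449]
eef_rot: [0.001, 0.023, 1.0, -0.0]
contact_force: [-0.1, 0.4, 0.8]
gripper_width: 0.0552
```

Call:
carry_out(targets=[[0, 0, 0, 0, 0, 0], [0, 0, 0, 0, 0, 0], [0, 0, 0, 0, 0, 0], [0, 0, 0, 0, 0, 0], [0, 0, 0, 0, 0, 0], [0, 0, 0, 0, 0, 0], [0, 0, 0, 0, 0, 0], [0, 0, 0, 0, 0, 0]], gripper=-1, force=25)

```text
t: 3.35
tcp_pos: [0.5529, -0.1654, 0.0445]
eef_rot: [0.001, 0.023, 1.0, -0.0]
contact_force: [0.5, 0.4, 6.8]
gripper_width: 0.0273
```

Run:
```python
from h import *
from plant import arm
o=arm.get_obs(); print(o["tcp_pos"],o["gripper_width"],o["contact_force"])
plan(o,tw(*TOP,.11),87.4); plan(o,tw(-.040,-.034,.08),87.4); plan(o,tw(-.040,-.034,.016),87.4)
c=arm.capture("scene")["img"]; cv2.imwrite("pics/s2.png",cv2.resize(c[100:310,180:400],None,fx=2.8,fy=2.8,interpolation=cv2.INTER_CUBIC))
```

```text
[ 0.55293974 -0.16541155  0.04454318] 0.027292226418299523 [0.51535076 0.37490071 6.82143442]
shift [  0.7   0.8 -65.5] turn [-0.   0.1 -0. ]
shift [ 42.7 -42.8 -35.5] turn [-0.   0.1 -0. ]
shift [ 42.8 -42.8  28.5] turn [-0.   0.1 -0. ]
```

View pics/s2.png

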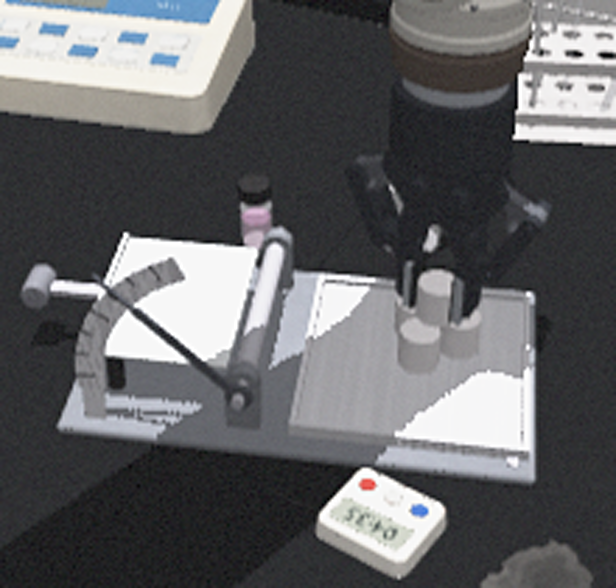

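Call:
carry_out(targets=[[0, 0, -10, 0, 0, 0], [0, 0, -25, 0, 0, 0], [0, 0, -45, 0, 0, 0], [10, -10, -55, 0, 0, 0], [22, -22, -50, 0, 0, 0], [34, -34, -40, 0, 0, 0], [42, -42, -20, 0, 0, 0], [42.7, -42.8, 0, 0, 0, 0], [42.7, -42.8, 15, 0, 0, 0], [42.7, -42.8, 22, 0, 0, 0], [42.7, -42.8, 25, 0, 0, 0], [42.7, -42.8, 25, 0, 0, 0], [42.7, -42.8, 25, 0, 0, 0]])

```text
t: 4.7
tcp_pos: [0.5082, -0.2062, 0.019]
eef_rot: [0.0, 0.023, 1.0, -0.0]
contact_force: [-0.6, 1.2, 0.2]
gripper_width: 0.0271
```

Run:
```python
from h import *
from plant import arm
o=arm.get_obs(); print(o["tcp_pos"],o["gripper_width"],o["contact_force"])
c=arm.capture("scene")["img"]; cv2.imwrite("pics/s3.png",cv2.resize(c[150:310,220:400],None,fx=4,fy=3.7,interpolation=cv2.INTER_CUBIC))
```

```text
[ 0.50821584 -0.2061509   0.01901073] 0.027099684442780776 [-0.55683528  1.2252445   0.20967271]
```

View pics/s3.png

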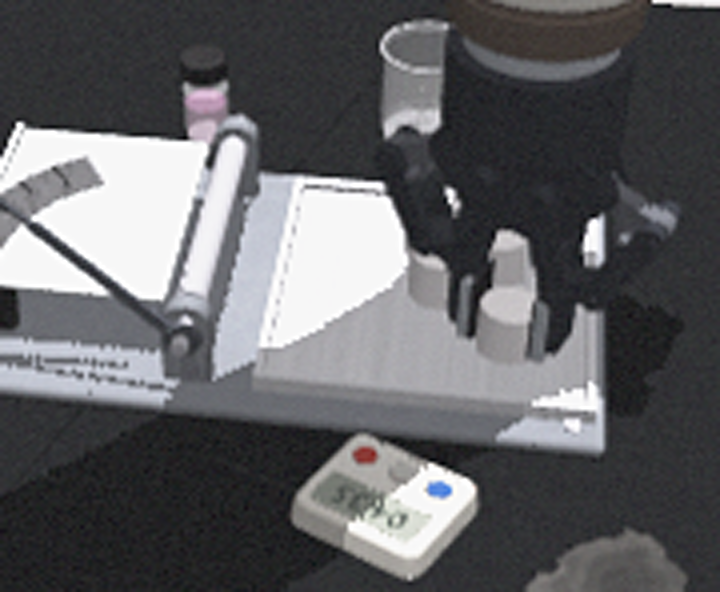

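Call:
carry_out(targets=[[0, 0, 1.5, 0, 0, 0], [0, 0, 2.5, 0, 0, 0], [0, 0, 2.5, 0, 0, 0]])

```text
t: 5.05
tcp_pos: [0.5081, -0.2061, 0.0166]
eef_rot: [0.001, 0.023, 1.0, -0.0]
contact_force: [-0.9, 0.8, 4.4]
gripper_width: 0.0273
```

Call:
carry_out(targets=[[0, 0, 0, 0, 0, 0], [0, 0, 0, 0, 0, 0], [0, 0, 0, 0, 0, 0], [0, 0, 0, 0, 0, 0], [0, 0, -15, 0, 0, 0], [0, 0, -40, 0, 0, 0], [0, 0, -70, 0, 0, 0], [0, 0, -80, 0, 0, 0], [0, 0, -80, 0, 0, 0]], gripper=-0.1)

```text
t: 5.95
tcp_pos: [0.5087, -0.2065, 0.0981]
eef_rot: [0.002, 0.023, 1.0, -0.001]
contact_force: [0.5, 0.4, -0.0]
gripper_width: 0.0385
```

Run:
```python
from h import *
from plant import arm
o=arm.get_obs(); print(o["tcp_pos"],o["gripper_width"],o["contact_force"])
a=(A[0]-.0028,A[1]+.0011)
plan(o,tw(*a,.1),87.4); plan(o,tw(*a,.019),87.4)
c=arm.capture("scene")["img"]; cv2.imwrite("pics/s4.png",cv2.resize(c[150:310,220:400],None,fx=4,fy=3.7,interpolation=cv2.INTER_CUBIC))
```

```text
[ 0.50874785 -0.20652674  0.0981484 ] 0.038474594834415614 [ 0.47630959  0.39538911 -0.01639221]
shift [-19.7  45.1  -1.8] turn [-0.1  0.2 -0. ]
shift [-19.4  45.2  79.2] turn [-0.1  0.2 -0. ]
```

View pics/s4.png

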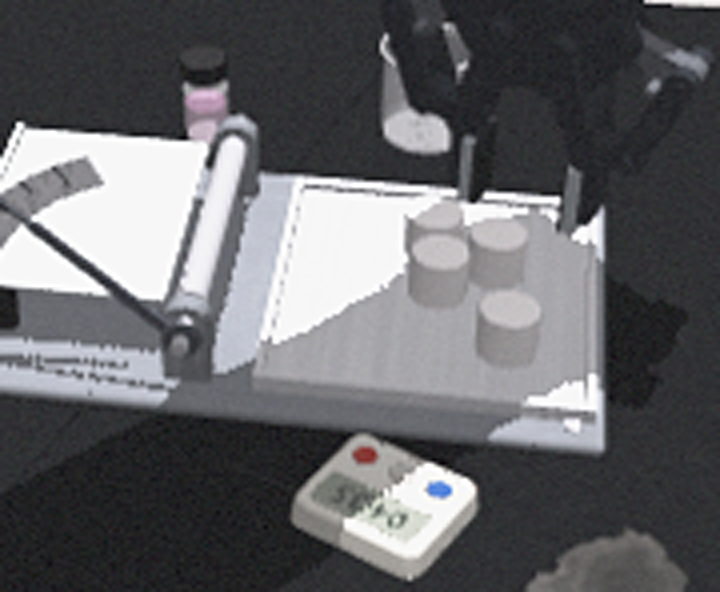

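Run:
```python
from h import *
from plant import arm
o=arm.get_obs()
c=(C[0]+.0023,C[1]+.0019)
plan(o,tw(*c,.1),147.6); plan(o,tw(*c,.019),147.6)
img=cv2.imread("pics/s4.png")
for u,v in((440,248),(500,237),(437,215),(510,305)): print((st(onz("scene",(u/4+220,v/3.7+150),.04))+[0,.106,0]).round(4))
```

```text
shift [-52.1  63.7  -3.6] turn [ -0.1   0.1 -60.2]
shift [-52.   63.8  77.4] turn [ -0.1   0.1 -60.2]
[-0.0002 -0.0011  0.04  ]
[ 0.0127 -0.0281  0.04  ]
[0.0263 0.0019 0.04  ]
[-0.039  -0.0344  0.04  ]
```

Call:
carry_out(targets=[[-10, 12, 0, 0, 0, -8], [-20, 24, 0, 0, 0, -16], [-30, 36, 0, 0, 0, -24], [-40, 48, 0, 0, 0, -32], [-52, 63.8, 0, 0, 0, -40], [-52, 63.8, 0, 0, 0, -48], [-52, 63.8, 0, 0, 0, -56], [-52, 63.8, 0, 0, 0, -60.2], [-52, 63.8, 5, 0, 0, -60.2], [-52, 63.8, 5, 0, 0, -60.2]])

```text
t: 7.0
tcp_pos: [0.5617, -0.1445, 0.0888]
eef_rot: [-0.001, -0.48, 0.877, 0.001]
contact_force: [0.4, -0.4, 0.4]
gripper_width: 0.0385
```

Run:
```python
from h import *
from plant import arm
o=arm.get_obs(); print(o["tcp_pos"],jaw(o),o["gripper_width"],o["contact_force"])
c=(C[0]+.0023,C[1]+.0019)
plan(o,tw(*c,.019),147.6)
for n in("top","scene"):
    k=arm.capture(n)["img"]; cv2.imwrite(f"pics/{n}5.png",cv2.resize(k[130:230,280:390] if n=="top" else k[150:310,220:400],None,fx=4,fy=3.7,interpolation=cv2.INTER_CUBIC))
```

```text
[ 0.56173239 -0.14451394  0.08883534] 147.43572904940783 0.038451481820716435 [ 0.3888679  -0.38610275  0.40591986]
shift [-0.4 -1.5 69.8] turn [ 0.1 -0.  -0.2]
```

View pics/scene5.png

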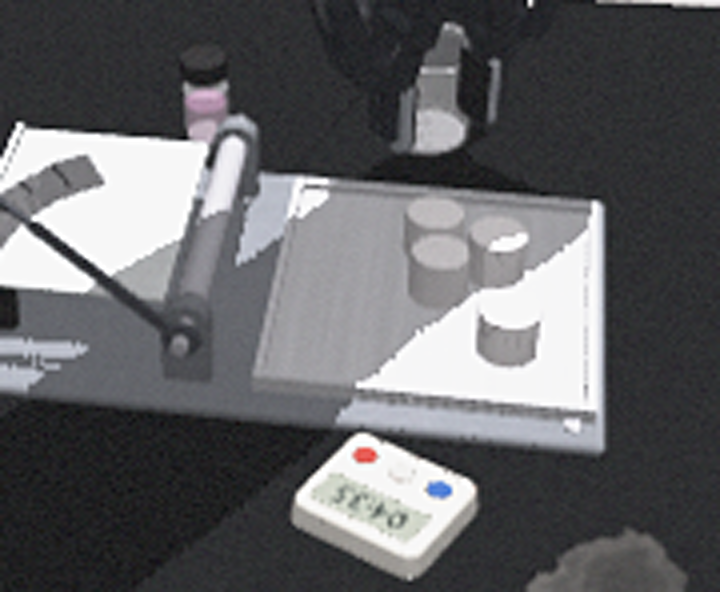

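Call:
carry_out(targets=[[0, -1.5, 20, 0, 0, 0], [0, -1.5, 40, 0, 0, 0], [0, -1.5, 55, 0, 0, 0], [0, -1.5, 65, 0, 0, 0], [0, -1.5, 70, 0, 0, 0], [0, -1.5, 70, 0, 0, 0]])

```text
t: 7.7
tcp_pos: [0.5637, -0.1455, 0.0204]
eef_rot: [-0.0, -0.481, 0.876, 0.0]
contact_force: [0.4, 0.3, -0.0]
gripper_width: 0.0385
```

Call:
carry_out(targets=[[0, 0, 0, 0, 0, 0], [0, 0, 0, 0, 0, 0], [0, 0, 0, 0, 0, 0], [0, 0, 0, 0, 0, 0], [0, 0, 0, 0, 0, 0]], gripper=-1)

```text
t: 8.2
tcp_pos: [0.5643, -0.1456, 0.0215]
eef_rot: [0.0, -0.482, 0.876, -0.0]
contact_force: [0.4, 0.3, 5.4]
gripper_width: 0.0273
```

Run:
```python
from h import *
from plant import arm
o=arm.get_obs(); print(o["tcp_pos"],o["gripper_width"],o["contact_force"])
plan(o,tw(.0423,.0359,.019),147.6)
k=arm.capture("scene")["img"]; cv2.imwrite(f"pics/s6.png",cv2.resize(k[150:310,220:400],None,fx=4,fy=3.7,interpolation=cv2.INTER_CUBIC))
```

```text
[ 0.56428074 -0.14562566  0.02150744] 0.027340683078283124 [0.38502203 0.29688356 5.37246581]
shift [-26.8  17.8   2.5] turn [-0.1  0.  -0. ]
```

View pics/s6.png

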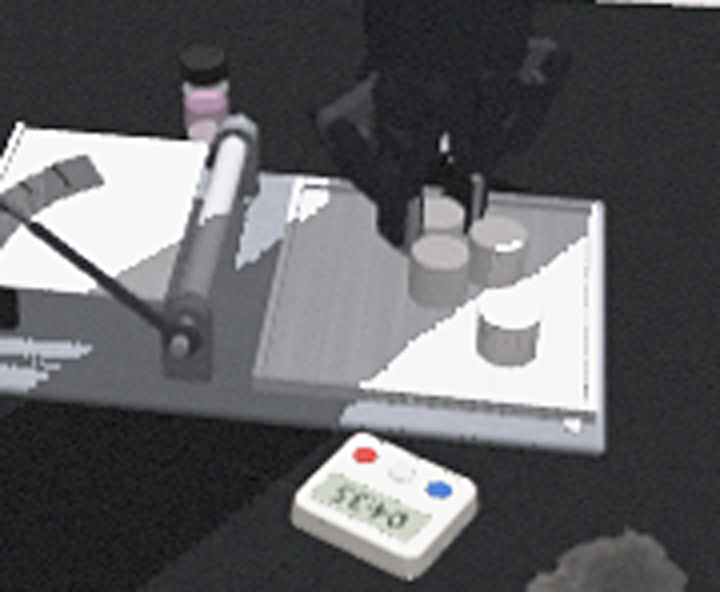

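Call:
carry_out(targets=[[0, 0, -10, 0, 0, 0], [0, 0, -25, 0, 0, 0], [0, 0, -38, 0, 0, 0], [-9, 6, -38, 0, 0, 0], [-18, 12, -38, 0, 0, 0], [-26.8, 17.8, -30, 0, 0, 0], [-26.8, 17.8, -15, 0, 0, 0], [-26.8, 17.8, -5, 0, 0, 0], [-26.8, 17.8, -1, 0, 0, 0], [-26.8, 17.8, 0, 0, 0, 0], [-26.8, 17.8, 0, 0, 0, 0]])

```text
t: 9.35
tcp_pos: [0.5624, -0.113, 0.021]
eef_rot: [-0.0, -0.482, 0.876, 0.001]
contact_force: [-6.7, 4.9, 12.2]
gripper_width: 0.0271
```

Call:
carry_out(targets=[[0, 0, 0, 0, 0, 0], [0, 0, 0, 0, 0, 0], [0, 0, 0, 0, 0, 0], [0, 0, 0, 0, 0, 0], [0, 0, -15, 0, 0, 0], [0, 0, -40, 0, 0, 0], [0, 0, -70, 0, 0, 0], [0, 0, -75, 0, 0, 0], [0, 0, -75, 0, 0, 0]], gripper=-0.1)

```text
t: 10.25
tcp_pos: [0.5641, -0.1136, 0.0978]
eef_rot: [0.001, -0.482, 0.876, -0.001]
contact_force: [0.2, 0.1, -0.0]
gripper_width: 0.0384
```

Run:
```python
from h import *
from plant import arm
o=arm.get_obs(); print(o["tcp_pos"],o["gripper_width"],o["contact_force"])
b=(.0160,-.0278)
plan(o,tw(*b,.095),55.7);plan(o,tw(*b,.019),55.7)
k=arm.capture("scene")["img"]; cv2.imwrite(f"pics/s7.png",cv2.resize(k[150:310,220:400],None,fx=4,fy=3.7,interpolation=cv2.INTER_CUBIC))
```

```text
[ 0.56408423 -0.11358342  0.09781767] 0.0384294715971773 [ 0.24956466  0.14730896 -0.02553651]
shift [ 60.5 -32.8   2.8] turn [-0.1  0.2 91.9]
shift [ 60.6 -32.5  78.8] turn [-0.1  0.2 91.9]
```

View pics/s7.png

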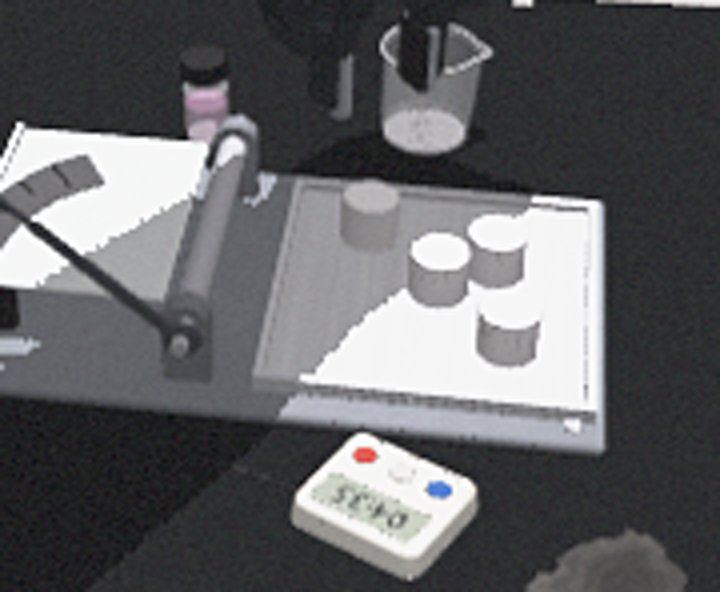

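Call:
carry_out(targets=[[10, -5, 0, 0, 0, 8], [20, -10, 0, 0, 0, 16], [30, -15, 0, 0, 0, 24], [40, -20, 0, 0, 0, 32], [50, -25, 0, 0, 0, 40], [60.5, -32.5, 0, 0, 0, 48], [60.5, -32.5, 0, 0, 0, 56], [60.5, -32.5, 0, 0, 0, 64], [60.5, -32.5, 0, 0, 0, 72], [60.5, -32.5, 0, 0, 0, 80], [60.5, -32.5, 0, 0, 0, 88], [60.5, -32.5, 10, 0, 0, 91.9], [60.5, -32.5, 30, 0, 0, 91.9], [60.5, -32.5, 30, 0, 0, 91.9]])

```text
t: 11.7
tcp_pos: [0.5562, -0.1812, 0.0621]
eef_rot: [-0.003, 0.295, 0.955, 0.0]
contact_force: [0.3, 0.1, -0.8]
gripper_width: 0.0384
```

Run:
```python
from h import *
from plant import arm
o=arm.get_obs(); print(o["tcp_pos"],jaw(o),o["gripper_width"],o["contact_force"])
b=(.0160,-.0278)
plan(o,tw(*b,.019),55.7)
k=arm.capture("scene")["img"]; cv2.imwrite(f"pics/s8.png",cv2.resize(k[150:310,220:400],None,fx=4,fy=3.7,interpolation=cv2.INTER_CUBIC))
```

```text
[ 0.55616749 -0.18121877  0.06206777] 55.67828906851684 0.03841115897564715 [ 0.32260969  0.14544381 -0.7907299 ]
shift [-3.4  1.  43. ] turn [-0.1 -0.3 -0. ]
```

View pics/s8.png

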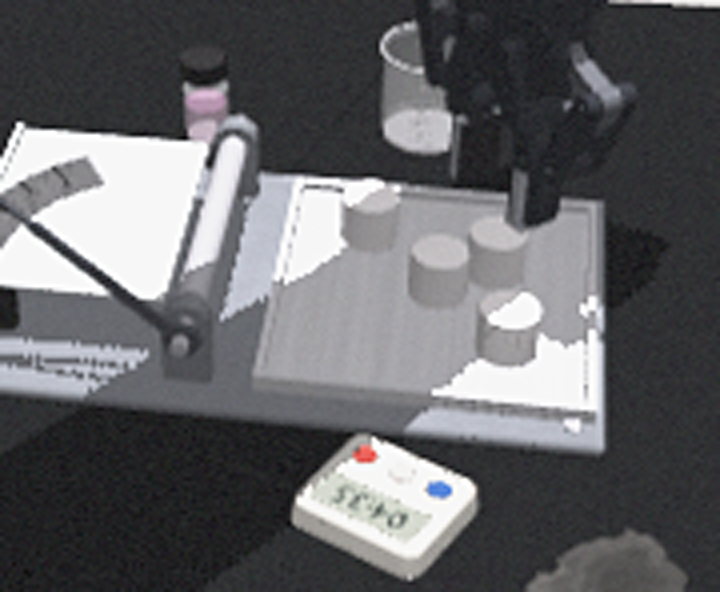

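Call:
carry_out(targets=[[-2, 1, 0, 0, 0, 0], [-2, 1, 10, 0, 0, 0], [-2, 1, 22, 0, 0, 0], [-2, 1, 34, 0, 0, 0], [-2, 1, 43, 0, 0, 0], [-2, 1, 43, 0, 0, 0], [-2, 1, 43, 0, 0, 0]])

```text
t: 12.45
tcp_pos: [0.5602, -0.1821, 0.0226]
eef_rot: [-0.0, 0.295, 0.955, -0.0]
contact_force: [-0.2, 0.3, 0.5]
gripper_width: 0.0386
```

Call:
carry_out(targets=[[0, 0, 0, 0, 0, 0], [0, 0, 0, 0, 0, 0], [0, 0, 0, 0, 0, 0], [0, 0, 0, 0, 0, 0], [0, 0, 0, 0, 0, 0]], gripper=-1)

```text
t: 12.95
tcp_pos: [0.5608, -0.1823, 0.0234]
eef_rot: [0.001, 0.295, 0.955, -0.0]
contact_force: [0.3, 0.2, 5.5]
gripper_width: 0.0271
```

Run:
```python
from h import *
from plant import arm
o=arm.get_obs(); print(st(o["tcp_pos"])+[0,.106,0],o["gripper_width"],o["contact_force"])
plan(o,tw(.038,-.036,.019),55.7); plan(o,tw(.038,-.036,.019),147.6)
```

```text
[ 0.01739276 -0.02833136  0.02338985] 0.027055564799576163 [0.34905289 0.15905587 5.50296091]
shift [-18.5  11.9   4.4] turn [ 0.   0.1 -0. ]
shift [-18.5  11.9   4.4] turn [ -0.    0.1 -91.9]
```

Call:
carry_out(targets=[[0, 0, -10, 0, 0, 0], [0, 0, -25, 0, 0, 0], [0, 0, -40, 0, 0, -8], [-4, 2, -45, 0, 0, -16], [-8, 5, -45, 0, 0, -24], [-12, 8, -45, 0, 0, -32], [-17, 11, -45, 0, 0, -40], [-17, 11, -45, 0, 0, -48], [-17, 11, -45, 0, 0, -56], [-17, 11, -45, 0, 0, -64], [-17, 11, -45, 0, 0, -72], [-17, 11, -45, 0, 0, -80], [-17, 11, -30, 0, 0, -88], [-17, 11, -15, 0, 0, -92], [-17, 11, -6, 0, 0, -92], [-17, 11, -2, 0, 0, -92], [-17, 11, -0.5, 0, 0, -92], [-17, 11, -0.5, 0, 0, -92]])

```text
t: 14.75
tcp_pos: [0.5809, -0.1827, 0.0238]
eef_rot: [0.0, -0.482, 0.876, -0.0]
contact_force: [-0.8, 0.2, -0.3]
gripper_width: 0.0268
```

Call:
carry_out(targets=[[0, 0, 0, 0, 0, 0], [0, 0, 0, 0, 0, 0], [0, 0, 0, 0, 0, 0], [0, 0, 0, 0, 0, 0], [0, 0, -15, 0, 0, 0], [0, 0, -40, 0, 0, 0], [0, 0, -65, 0, 0, 0], [0, 0, -65, 0, 0, 0], [0, 0, -65, 0, 0, 0]], gripper=-0.1)

```text
t: 15.65
tcp_pos: [0.5812, -0.1828, 0.0897]
eef_rot: [0.001, -0.482, 0.876, -0.001]
contact_force: [-0.7, -0.1, -0.4]
gripper_width: 0.0384
```

Run:
```python
from h import *
from plant import arm
o=arm.get_obs(); print(st(o["tcp_pos"])+[0,.106,0],jaw(o),o["gripper_width"],o["contact_force"])
a=(-.001,-.0009)
plan(o,tw(*a,.019),147.6)
k=arm.capture("scene")["img"]; cv2.imwrite(f"pics/s9.png",cv2.resize(k[150:310,220:400],None,fx=4,fy=3.7,interpolation=cv2.INTER_CUBIC))
```

```text
[ 0.03653899 -0.03542171  0.08970203] 147.6732467872007 0.038426942427705404 [-0.71900459 -0.09620564 -0.42542446]
shift [ 7.6 50.6 70.6] turn [-0.1  0.   0.1]
```

View pics/s9.png

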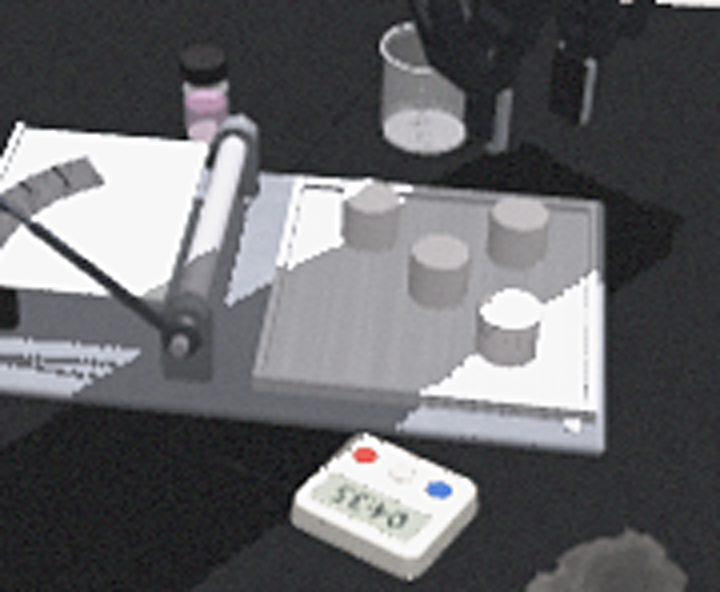

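Three placed; now the last foot, at (440,248).

Call:
carry_out(targets=[[3, 20, 0, 0, 0, 0], [5, 38, 0, 0, 0, 0], [7.6, 50.6, 0, 0, 0, 0], [7.6, 50.6, 10, 0, 0, 0], [7.6, 50.6, 25, 0, 0, 0], [7.6, 50.6, 45, 0, 0, 0], [7.6, 50.6, 60, 0, 0, 0], [7.6, 50.6, 67, 0, 0, 0], [7.6, 50.6, 67, 0, 0, 0], [7.6, 50.6, 67, 0, 0, 0]])

```text
t: 16.7
tcp_pos: [0.5341, -0.1622, 0.0215]
eef_rot: [0.0, -0.482, 0.876, -0.0]
contact_force: [-0.0, 0.5, 1.1]
gripper_width: 0.0381
```

Call:
carry_out(targets=[[0, 0, 0, 0, 0, 0], [0, 0, 0, 0, 0, 0], [0, 0, 0, 0, 0, 0], [0, 0, 0, 0, 0, 0], [0, 0, 0, 0, 0, 0]], gripper=-1)

```text
t: 17.2
tcp_pos: [0.5344, -0.1622, 0.0222]
eef_rot: [0.001, -0.482, 0.876, -0.001]
contact_force: [0.8, -0.7, 4.5]
gripper_width: 0.0271
```

Run:
```python
from h import *
from plant import arm
o=arm.get_obs(); print(st(o["tcp_pos"])+[0,.106,0],o["gripper_width"],o["contact_force"])
plan(o,tw(-.040,.034,.019),147.6)
```

```text
[-0.00101772 -0.00080815  0.02219176] 0.027128262583059903 [ 0.77154327 -0.6991576   4.5401527 ]
shift [ 8.5 51.6  3.1] turn [-0.1  0.   0.1]
```

Call:
carry_out(targets=[[0, 0, -10, 0, 0, 0], [0, 0, -25, 0, 0, 0], [2, 10, -38, 0, 0, 0], [4, 25, -38, 0, 0, 0], [6, 38, -38, 0, 0, 0], [8, 48, -38, 0, 0, 0], [8.5, 51, -25, 0, 0, 0], [8.5, 51, -12, 0, 0, 0], [8.5, 51, -4, 0, 0, 0], [8.5, 51, -0.5, 0, 0, 0], [8.5, 51, -0.5, 0, 0, 0]])

```text
t: 18.3
tcp_pos: [0.4859, -0.1419, 0.0217]
eef_rot: [-0.0, -0.482, 0.876, 0.0]
contact_force: [-6.2, 1.2, 8.3]
gripper_width: 0.0266
```

Call:
carry_out(targets=[[0, 0, 0, 0, 0, 0], [0, 0, 0, 0, 0, 0], [0, 0, 0, 0, 0, 0], [0, 0, 0, 0, 0, 0], [0, 0, -15, 0, 0, 0], [0, 0, -40, 0, 0, 0], [0, 0, -75, 0, 0, 0], [0, 0, -110, 0, 0, 0], [0, 0, -145, 0, 0, 0], [0, 0, -150, 0, 0, 0]], gripper=-0.1)

```text
t: 19.3
tcp_pos: [0.4877, -0.1424, 0.1775]
eef_rot: [0.003, -0.482, 0.876, -0.003]
contact_force: [0.4, 0.0, -0.1]
gripper_width: 0.0387
```

Run:
```python
from h import *
from plant import arm
o=arm.get_obs(); print(st(o["tcp_pos"])+[0,.106,0],jaw(o),o["joint_positions"],o["contact_force"])
k=arm.capture("scene")["img"]; cv2.imwrite("pics/s10.png",cv2.resize(k[150:310,180:390],None,fx=3.75,fy=3.75,interpolation=cv2.INTER_CUBIC))
k=arm.capture("top")["img"]; cv2.imwrite("pics/t10.png",cv2.resize(k[110:260,225:405],None,fx=4,fy=4,interpolation=cv2.INTER_CUBIC))
h=H+Y*.155; h[2]=.030
h2=h.copy();h2[2]=.15
plan(o,h2,18.85); plan(o,h,18.85)
```

```text
[-0.03885746  0.03306306  0.1775101 ] 147.67352734875317 [-2.84038280e-01 -3.43117697e-02 -5.19461878e-02  1.54592642e+00
 -2.35788600e-05 -1.29063819e+00] [ 0.36716832  0.03972735 -0.14018249]
shift [-173.1  153.4   26.8] turn [-1.000e-01  5.000e-01  1.288e+02]
shift [-172.9  154.2  146.8] turn [-1.000e-01  5.000e-01  1.288e+02]
```

View pics/s10.png

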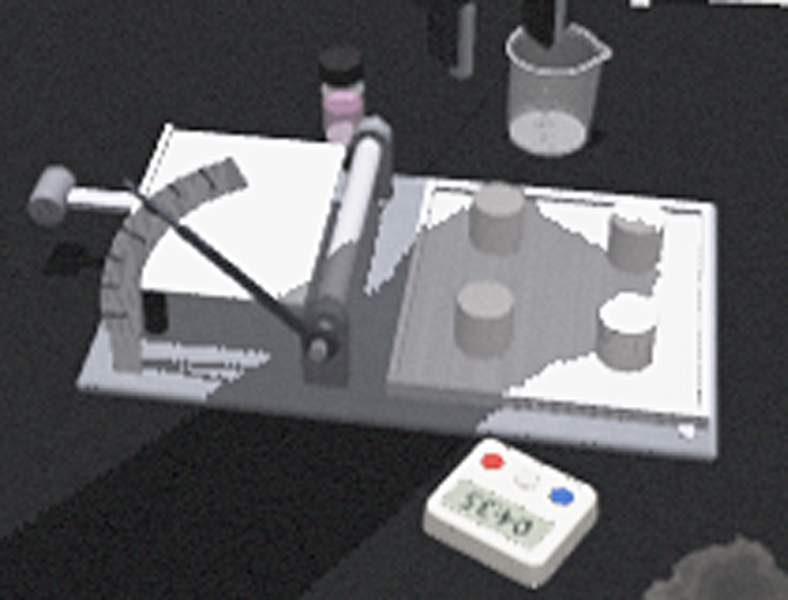

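Run:
```python
from h import *
print(proj("scene",H+Y*.155),proj("top",H+Y*.155))
for s in(-1,1): print(proj("scene",H+Y*.155+X*.013*s),proj("top",H+Y*.155+X*.013*s))
a=cv2.imread("pics/top0.png"); g=cv2.cvtColor(a,6)
print(g[212:232,228:246])
a=cv2.imread("pics/scene0.png"); g=cv2.cvtColor(a,6); print(g[191:212,186:204])
```

```text
[[193.59034222 202.07213773]] [[237.16410571 221.96269853]]
[[191.67796351 206.16977677]] [[238.9426207  227.04342786]]
[[195.46177175 198.06224016]] [[235.39511738 216.90918428]]
[[ 30  31  31  30  29  29  29  29  30  29  31  30  30  29  28  29  30  31]
 [ 30  30  31  31  29  29  29  30  31  31  31  31  30  29  30  29  29  30]
 [ 30  31  31  30  30  31  33  37  41  44  44  38  32  30  30  30  32  39]
 [ 30  30  31  30  33  39  54  71  83  85  76  58  40  33  38  49  63  88]
 [ 29  30  30  33  46  68  99 126 139 134 116  89  67  64  86 121 149 177]
 [ 30  29  31  40  66 103 141 167 175 166 145 126 129 148 176 209 230 238]
 [ 30  30  33  46  79 120 156 181 190 180 161 157 188 223 237 245 249 251]
 [ 30  29  32  47  80 119 153 180 193 188 170 169 207 240 249 251 251 250]
 [ 30  30  31  42  70 109 145 175 192 194 179 171 204 239 248 249 246 237]
 [ 30  29  30  37  60  97 135 167 190 197 186 171 187 225 233 225 203 172]
 [ 30  29  30  34  51  85 124 158 186 199 193 173 164 174 170 142 111  85]
 [ 30  30  31  32  43  73 112 148 180 199 198 178 151 128 101  70  49  38]
 [ 31  29  30  31  3
[... 1456 characters left out ...]
224 241 241 239 239 240]
 [ 44  54 115  91  86  80  79 101 121 133 122  97 202 215 217 209 219 221]
 [ 41  64  83  83  80  84  71  79  83 109 109  86  89 105 106  94 127 120]
 [ 36  64  78  80  76  77  76  73  78  79  93  74  59  84  88  83  89  89]
 [ 48  48  75  81  71  79  82  69  75  79  82  58  42  43  38  40  43  48]
 [ 36  37  68  76  68  77  74  74  73  79  78  52  41  41  42  46  44  42]
 [ 44  48  50  63  75  76  69  75  72  73  63  47  41  44  42  42  39  44]
 [ 45  42  40  45  62  65  66  67  68  53  47  40  46  40  39  41  42  43]
 [ 47  49  40  38  44  44  55  54  51  45  45  41  43  44  46  44  43  41]
 [ 46  47  45  44  41  39  45  43  42  39  46  40  43  45  44  41  42  45]]
```

Call:
carry_out(targets=[[-10, 9, 0, 0, 0, 8], [-20, 18, 0, 0, 0, 16], [-30, 27, 0, 0, 0, 24], [-42, 37, 0, 0, 0, 32], [-54, 48, 0, 0, 0, 40], [-66, 59, 0, 0, 0, 48], [-78, 69, 0, 0, 0, 56], [-90, 80, 0, 0, 0, 64], [-102, 91, 0, 0, 0, 72], [-114, 101, 0, 0, 0, 80], [-126, 112, 0, 0, 0, 88], [-138, 123, 0, 0, 0, 96], [-150, 133, 0, 0, 0, 104], [-162, 144, 0, 0, 0, 112], [-173, 154, 0, 0, 0, 120], [-173, 154, 20, 0, 0, 128], [-173, 154, 50, 0, 0, 128.8], [-173, 154, 70, 0, 0, 128.8], [-173, 154, 70, 0, 0, 128.8]], gripper=0.2)

```text
t: 21.3
tcp_pos: [0.4463, 0.0862, 0.0981]
eef_rot: [-0.002, 0.582, 0.814, -0.002]
contact_force: [-0.4, -0.6, 0.1]
gripper_width: 0.0509
```

Run:
```python
from h import *
from plant import arm
o=arm.get_obs(); print(st(o["tcp_pos"]),jaw(o),o["joint_positions"],o["contact_force"],o["gripper_width"])
k=arm.capture("scene")["img"]; cv2.imwrite("pics/s11.png",cv2.resize(k[100:310,130:390],None,fx=2.8,fy=2.8,interpolation=cv2.INTER_CUBIC))
h=H+Y*.155; h[2]=.025
plan(o,h,18.85)
```

```text
[-0.00414837  0.15676996  0.09814045] 18.88186773644205 [ 1.90832786e-01 -1.44716152e-01 -3.07151129e-01  1.41453562e+00
 -1.92960244e-06  1.43208096e+00] [-0.41703685 -0.56486393  0.1207043 ] 0.050880547287799456
shift [-1.8  4.6 73.1] turn [-0.4 -0.   0. ]
```

View pics/s11.png

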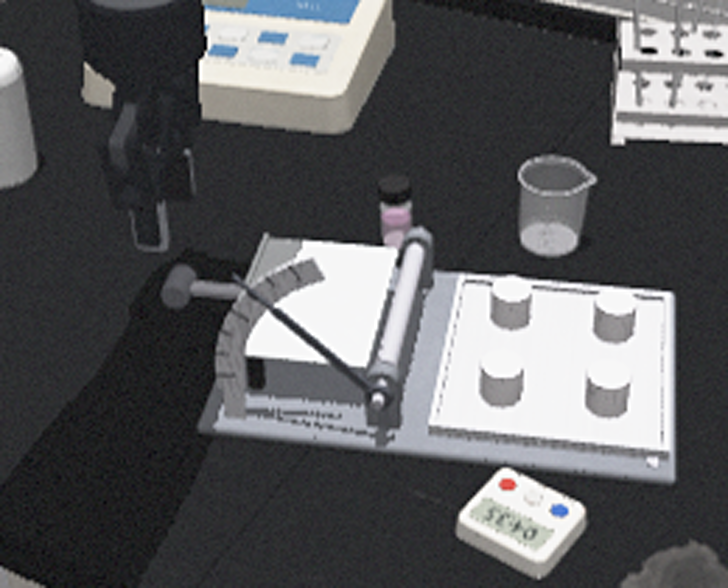

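Call:
carry_out(targets=[[-1, 2, 0, -0.3, 0, 0], [-1.5, 3.5, 10, -0.3, 0, 0], [-1.5, 3.5, 30, -0.3, 0, 0], [-1.5, 3.5, 50, -0.3, 0, 0], [-1.5, 3.5, 65, -0.3, 0, 0], [-1.5, 3.5, 73, -0.3, 0, 0], [-1.5, 3.5, 73, -0.3, 0, 0], [-1.5, 3.5, 73, -0.3, 0, 0]])

```text
t: 22.15
tcp_pos: [0.4528, 0.0863, 0.0294]
eef_rot: [0.002, 0.582, 0.813, 0.002]
contact_force: [-0.6, -0.3, 0.4]
gripper_width: 0.0515
```

Run:
```python
from h import *
from plant import arm
o=arm.get_obs(); print(st(o["tcp_pos"]),jaw(o),o["contact_force"],o["gripper_width"])
k=arm.capture("scene")["img"]; cv2.imwrite("pics/s12.png",cv2.resize(k[120:270,150:300],None,fx=4,fy=4,interpolation=cv2.INTER_CUBIC))
h=H+Y*.155; h[2]=.025
plan(o,h,18.85)
```

```text
[0.00199174 0.15480282 0.0294463 ] 18.868633743267065 [-0.62577667 -0.28630103  0.44248249] 0.0515054364854114
shift [ 0.2 -2.   4.4] turn [0.3 0.  0. ]
```

View pics/s12.png

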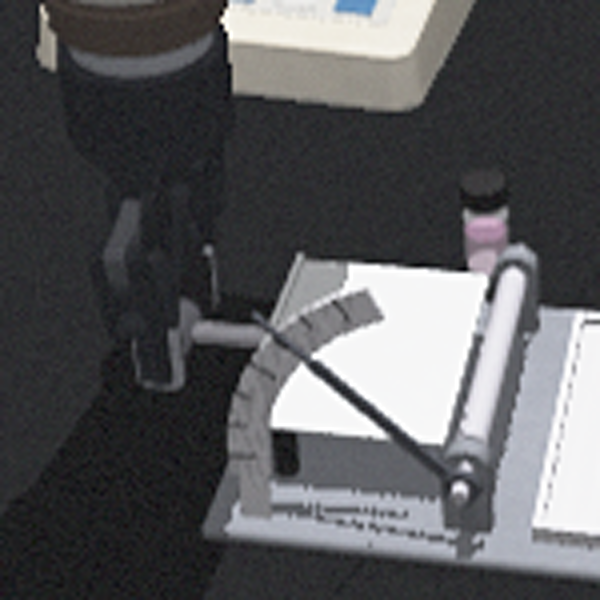

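Call:
carry_out(targets=[[0, -1.5, 3, 0.2, 0, 0], [0, -1.5, 4, 0.2, 0, 0]])

```text
t: 22.4
tcp_pos: [0.4511, 0.0858, 0.025]
eef_rot: [0.001, 0.582, 0.813, 0.001]
contact_force: [-1.0, 0.2, -0.7]
gripper_width: 0.0511
```

Call:
carry_out(targets=[[0, 0, 0, 0, 0, 0], [0, 0, 0, 0, 0, 0], [0, 0, 0, 0, 0, 0], [0, 0, 0, 0, 0, 0], [0, 0, 0, 0, 0, 0], [0, 0, 0, 0, 0, 0], [0, 0, 0, 0, 0, 0], [0, 0, 0, 0, 0, 0]], gripper=-1, force=60)

```text
t: 23.2
tcp_pos: [0.4507, 0.0857, 0.025]
eef_rot: [0.0, 0.582, 0.813, 0.001]
contact_force: [-4.0, -1.2, 4.9]
gripper_width: 0.025
```

Run:
```python
from h import *
from plant import arm
o=arm.get_obs(); print(st(o["tcp_pos"]),jaw(o),o["contact_force"],o["ft_torque"],o["gripper_width"])
y0,z0=.155,st(o["tcp_pos"])[2]-.045
for d in range(3,49,3):
    t=np.radians(d);c,s=np.cos(t),np.sin(t)
    print([round(1000*(y0*c-z0*s-y0),1),0,round(-1000*(y0*s+z0*c-z0),1),0,d,0],end=",")
```

```text
[-1.39212804e-04  1.54899973e-01  2.50254486e-02] 18.869449316490208 [-3.9607248  -1.24651217  4.8676327 ] [-0.21790507  0.83875712  0.00156212] 0.025026921281973317
[np.float64(0.8), 0, np.float64(-8.1), 0, 3, 0],[np.float64(1.2), 0, np.float64(-16.3), 0, 6, 0],[np.float64(1.2), 0, np.float64(-24.5), 0, 9, 0],[np.float64(0.8), 0, np.float64(-32.7), 0, 12, 0],[np.float64(-0.1), 0, np.float64(-40.8), 0, 15, 0],[np.float64(-1.4), 0, np.float64(-48.9), 0, 18, 0],[np.float64(-3.1), 0, np.float64(-56.9), 0, 21, 0],[np.float64(-5.3), 0, np.float64(-64.8), 0, 24, 0],[np.float64(-7.8), 0, np.float64(-72.5), 0, 27, 0],[np.float64(-10.8), 0, np.float64(-80.2), 0, 30, 0],[np.float64(-14.1), 0, np.float64(-87.6), 0, 33, 0],[np.float64(-17.9), 0, np.float64(-94.9), 0, 36, 0],[np.float64(-22.0), 0, np.float64(-102.0), 0, 39, 0],[np.float64(-26.4), 0, np.float64(-108.8), 0, 42, 0],[np.float64(-31.3), 0, np.float64(-115.5), 0, 45, 0],[np.float64(-36.4), 0, np.float64(-121.8), 0, 48, 0],
```

Gripped (25 mm). Lift half first.

Call:
carry_out(targets=[[0.8, 0, -8.1, 0, 3, 0], [1.2, 0, -16.3, 0, 6, 0], [1.2, 0, -24.5, 0, 9, 0], [0.8, 0, -32.7, 0, 12, 0], [-0.1, 0, -40.8, 0, 15, 0], [-1.4, 0, -48.9, 0, 18, 0], [-3.1, 0, -56.9, 0, 21, 0], [-3.1, 0, -56.9, 0, 21, 0], [-3.1, 0, -56.9, 0, 21, 0]])

```text
t: 24.1
tcp_pos: [0.4516, 0.083, 0.0814]
eef_rot: [-0.148, 0.572, 0.8, 0.107]
contact_force: [-4.3, 2.9, 1.6]
gripper_width: 0.025
```

Run:
```python
from h import *
from plant import arm
o=arm.get_obs(); p=st(o["tcp_pos"]); print(p,jaw(o),o["contact_force"],o["ft_torque"],o["gripper_width"],o["joint_positions"])
zt=rot(o["eef_rot"]).apply([0,0,1]); print("tool tilt",np.degrees(np.arctan2(-zt@Y*-1,-zt[2])), "polar",np.degrees(np.arctan2(p[2]-.045,p[1]))+np.degrees(np.arctan2(.02,.155)),np.hypot(p[2]-.045,p[1]))
k=arm.capture("scene")["img"]; cv2.imwrite("pics/s13.png",cv2.resize(k[100:310,130:390],None,fx=2.8,fy=2.8,interpolation=cv2.INTER_CUBIC))
```

```text
[-0.00021041  0.15199323  0.08140591] 18.837943498428185 [-4.3291319   2.86783191  1.61484393] [0.09529044 0.41342584 0.11538311] 0.025046787218875648 [-0.02868192 -0.02037174 -0.26292628  1.46117654  0.34315168  1.19010322]
tool tilt 21.030286896005016 polar 20.82228056481747 0.1562924611671374
```

View pics/s13.png

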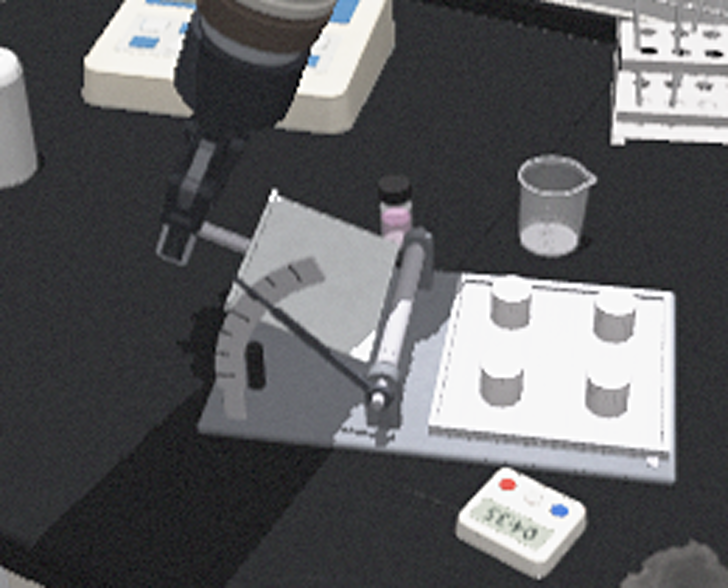

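Call:
carry_out(targets=[[0.8, 0, -8.1, 0, 3, 0], [1.2, 0, -16.3, 0, 6, 0], [1.2, 0, -24.5, 0, 9, 0], [0.8, 0, -32.7, 0, 12, 0], [-0.1, 0, -40.8, 0, 15, 0], [-1.4, 0, -48.9, 0, 18, 0], [-3.1, 0, -56.9, 0, 21, 0], [-5.3, 0, -64.8, 0, 24, 0], [-5.3, 0, -64.8, 0, 24, 0], [-5.3, 0, -64.8, 0, 24, 0], [-5.3, 0, -64.8, 0, 24, 0], [-5.3, 0, -64.8, 0, 24, 0]])

```text
t: 25.35
tcp_pos: [0.4606, 0.0564, 0.1402]
eef_rot: [-0.311, 0.537, 0.752, 0.223]
contact_force: [-4.3, 3.0, 3.2]
gripper_width: 0.0251
```

Run:
```python
from h import *
from plant import arm
o=arm.get_obs(); p=st(o["tcp_pos"]); print(p,jaw(o),o["contact_force"],o["ft_torque"],o["gripper_width"],o["joint_positions"])
zt=rot(o["eef_rot"]).apply([0,0,1]); print("tool tilt",np.degrees(np.arctan2(zt@Y,-zt[2])), "polar",np.degrees(np.arctan2(p[2]-.045,p[1]))+np.degrees(np.arctan2(.02,.155)),np.hypot(p[2]-.045,p[1]))
k=arm.capture("scene")["img"]; cv2.imwrite("pics/scene14.png",k); cv2.imwrite("pics/s14.png",cv2.resize(k[140:260,180:310],None,fx=5,fy=5,interpolation=cv2.INTER_CUBIC))
```

```text
[-0.00025459  0.1239772   0.14018432] 18.903124707672525 [-4.25423608  3.04092253  3.23563741] [0.02704189 0.37402971 0.31870173] 0.025138693726452527 [-0.24998915  0.24344106 -0.01819211  1.80945113  0.63319571  0.8234169 ]
tool tilt 44.9808031195458 polar 44.86787094377036 0.15630227868770366
```

View pics/s14.png

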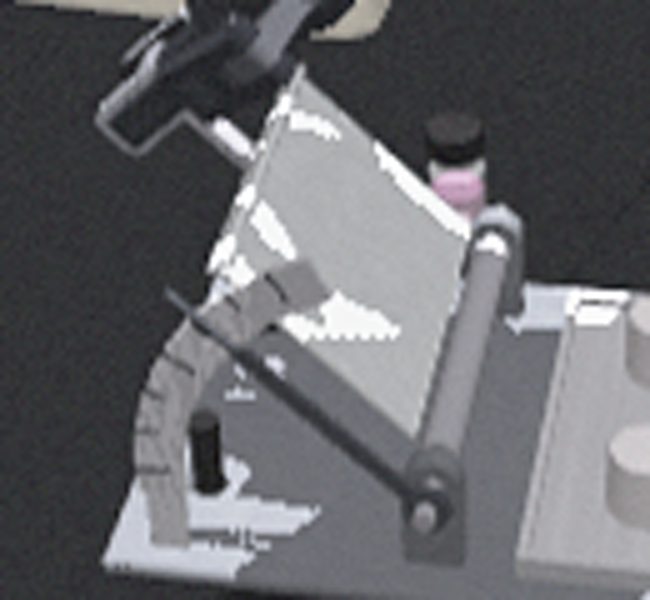

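```bash
python3 - <<'E'
from h import *
P=lambda u,v:(u/8+190-.44,v/8+180-.44); Q=lambda u,v:(u/5+180-.4,v/5+140-.4)
def ang(uv,x):
    a=onplane("scene",uv,H+X*x,X)-H; return np.degrees(np.arctan2(a[2],a@Y)),np.hypot(a[2],a@Y)
print("start far",ang(P(281,28),.064),"now far",ang(Q(301,70),.064),"now near",ang(Q(209,272),-.064))
# far edge direction; pointer now
f=lambda u,x:onplane("scene",u,H+X*x,X)
for a,b,x in((Q(305,73),Q(465,232),.064),(Q(275,322),Q(405,436),-.064),(Q(172,292),Q(425,508),-.09)):
    d=f(a,x)-f(b,x); print(np.degrees(np.arctan2(d[2],d@Y)))
E
python3 -c "
import cv2
k=cv2.imread('pics/scene14.png'); cv2.imwrite('pics/s14b.png',cv2.resize(k[145:245,205:280],None,fx=7.5,fy=6,interpolation=cv2.INTER_CUBIC))"
```

```text
start far (np.float64(2.641185836497443), np.float64(0.10824052375169546)) now far (np.float64(46.56853342436462), np.float64(0.10716253466917026)) now near (np.float64(43.36226596579234), np.float64(0.10875742899410945))
48.06870807785986
45.68508109466983
45.15569931741186
```

View pics/s14b.png

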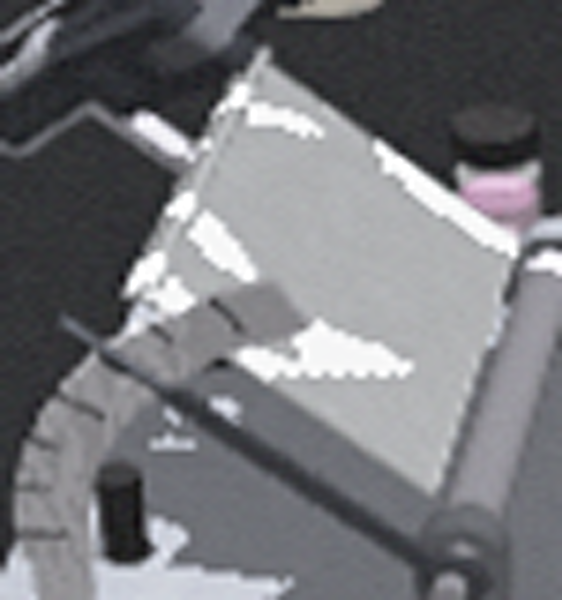

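Run:
```python
from h import *
from itertools import combinations
from plant import arm
# tops from s10 zoom (3.75, off 180,150)
c=[st(onz("scene",(u/3.75+180-.37,v/3.75+150-.37),.04))+[0,.106,0] for u,v in((497,204),(637,233),(486,303),(629,314))]
print(np.round(c,3)); print([round(np.linalg.norm(a-b)*1000-28) for a,b in combinations(c,2)])
k=arm.capture("top")["img"]; cv2.imwrite("pics/t15.png",cv2.resize(k[80:270,190:410],None,fx=3,fy=3,interpolation=cv2.INTER_CUBIC))
k=arm.capture("scene")["img"]; cv2.imwrite("pics/s15.png",cv2.resize(k[100:320,130:400],None,fx=2.8,fy=2.7))
o=arm.get_obs(); print(o["t"],st(o["tcp_pos"]),o["contact_force"])
```

```text
[[ 0.034  0.035  0.04 ]
 [ 0.021 -0.036  0.04 ]
 [-0.044  0.033  0.04 ]
 [-0.042 -0.034  0.04 ]]
[44, 50, 75, 67, 34, 40]
25.5 [-0.00023051  0.12388935  0.14027087] [-4.98715833  2.70899191  4.44425962]
```

View pics/s15.png

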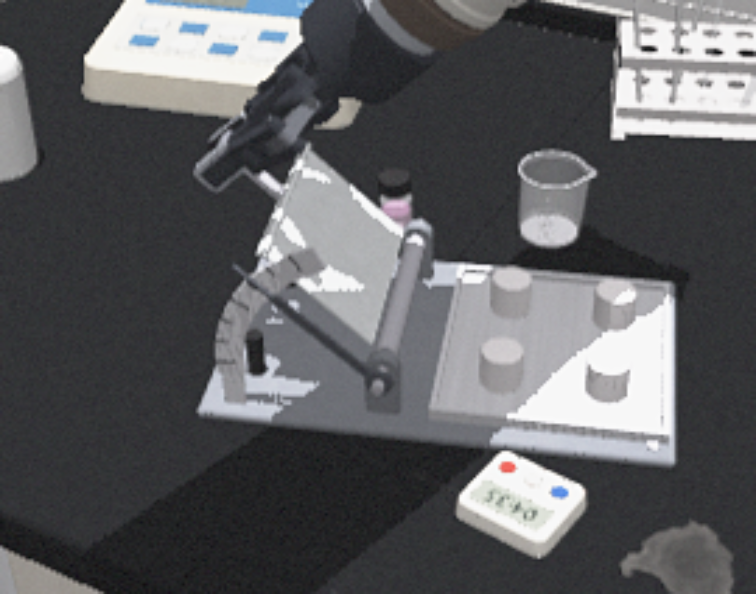

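View pics/t15.png

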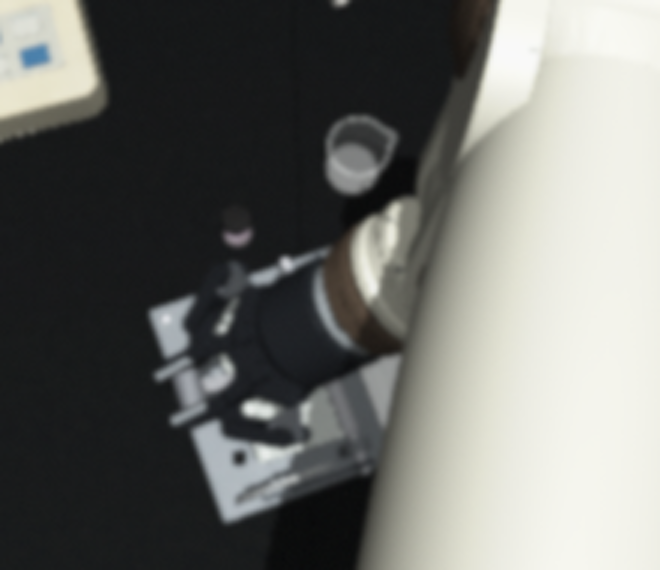

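All four cylinders stand apart, the pointer and bystanders have not moved, and the flap is held at about 45°. I am handing in.

```bash
python3 -c "
from plant import arm
print(arm.hand_in())"
```

```text
the job is handed in; nothing more can be done
None
```

I spread the four cylinders over the tray and lifted the flap to the pointer's mark. I handed the job in at about 25.5 s, with the gripper still holding the flap.

- **Cylinders:** all four stand in a single layer. The smallest gap I measured in the scene camera was about 34 mm, and the positions agree with where I set them to within a few mm. One estimate was out by about 15 mm, because the white top of that cylinder blended into the tray.
- **Flap angle:** the pointer reads 45.0–45.2° before and after the lift. By arm position and tilt the flap is at 44.9–45.0°.
- **Image check of the flap:** this was rougher. Two corners gave 43.4° and 46.6°, and the edges gave 45.7° and 48.1°. The same method showed about 2.6° at the far corner while the flap lay level, so I trusted the arm reading.
- **Everything else:** the pointer, beaker, vial and timer look unmoved. The highest force component shown at the end of a move was about 12 N, while setting a cylinder down.

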